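# Lean the tall cover plate against the timber

## Robot

A 6-joint arm with a two-finger parallel gripper is mounted at the origin on the work surface. World frame = base frame: x ahead of the robot, y to its left, z up, the work surface at z = 0. Lengths are in m, angles in rad, forces in N, time in s.
With the tool pointing down it reaches from about 0.3 to 0.85 m from the base axis. Payload 4.2 kg.
Tool frame: the origin (TCP) lies at the very end of the fingers, on their centre line; the grasp point (between the pads) lies 19 mm behind it; z points along the fingers, y is the line along which they close (so a half turn about z gives the same grasp; the last joint's range is limited). The gripper opens to 91 mm and grips with 3 to 60 N. Pads are 32 mm wide; open, the fingers measure 118 mm over their backs; the gripper's body (76 mm by 178 mm) begins 60 mm behind the grasp point.
Start: joints at [-1.355, 0.32, 1.565, -0, 1.257, -0.02], TCP at [0.134, -0.559, 0.214] pointing down, gripper open.
Joint ranges: [-3.11, 3.11], [-0.84, 2.01], [0.21, 2.61], [-1.34, 4.49], [0.05, 2.63], [-2.56, 2.56]. Speed limits (rad/s): [2.57, 2.57, 3.14, 3.14, 3.14, 3.14].

## Interface

Orientations are given as a unit quaternion [x, y, z, w].
In Python, from plant import robot gives the robot as it stands. The module is installed in compiled form; this text tells all that it offers.
- The arm moves only by the shell command python3 -m creep 'ROWS' [FORCE]. ROWS is JSON, a list of rows, each an object of numbers: "x", "y", "z": the shift along the tool's x, y, z scaled (see below); "yaw": the turn about the tool's z scaled (see below); "fingers": the opening, from 0 (shut) to 1 (fully open). A call has 1 to 8 rows; each row shifts and turns the commanded pose from where the row before left it, along the tool's axes as they then stand; what a row does not reach is not made up. The controller multiplies each number of a shift by 500 mm and each number of a turn by pi rad. A row lasts 1/12 s, in which the tool goes at most 41.7 mm and 7.16 degrees, less where a joint would pass 70% of its speed; a pose out of reach is approached as far as the arm can. A call with a number of a shift or a turn outside -1 to 1 is refused whole. A call with a gripper value outside its range is refused whole. The fingers move at their own pace and stop on an object; FORCE is the grip in N (left out, the last holds). Time passes only in rows, so rows that do not move let the fingers close. It gives the time, the measured TCP pose, the force, the opening and the grip force at its end, in the units of the state.
- robot.observe(): the state, without advancing time (a new reading comes with each control period).
- robot.camera(name): name is "scene" or "top"; returns a dict with "image" (480x640x3 uint8, red, green, blue), "z_map" (480x640 float32, m along the optical axis (not along the pixel's ray), 0 where there is no reading), "vfov" (degrees; the focal length in pixels is half the picture's height over the tangent of half this angle, whatever the lens; pixels are square), "cx", "cy" (the principal point, pixels), "T" (4x4, takes a point from camera to world coordinates). Camera axes: x right, y up, looking along -z (the intrinsics and any distortion apply to the point x, -y, -z); pixel columns grow to the right and rows downward; lengths in m; the calibration is good to about 2 mm. A picture is of the moment at which its call begins.
- robot.close_job(): hands the job in; it is judged then, once.
Trained networks look in a picture, given as the dict that the camera call returned (one of the last four; its "shot" number tells which), for a name from the list of things; names that differ only in an ending like _2 or _b are one class to them, and where a whole thing is asked for, a point or a joint stands for the part that bears it (a point fixed in the world has none). Each returns a list of dicts, best first, with "p" (0 to 1); they miss things now and then, are a little off and sometimes report something else, mostly with a low value. They report only what shows in the picture. A call takes as long as a camera call.
- robot.cut_out(name, picture): "region" (480x640 bool, what is visible of it) and "extent" ([centre column, centre row, width, height] in pixels, round what is visible of it).
The state is a dict: "clock": time; "joint_positions": joint angles; "joint_velocities": joint speeds; "joint_torque": joint torques, N m; "ee_pos": TCP position; "eef_rot": TCP orientation; "force": force on the tool from outside, world axes, zero at the start; "torque": the same for the moment, N m; "opening": finger opening in m; "gripper_force": force on a finger pad.
Only numpy, scipy, OpenCV 4.12 (cv2) and the standard library are available. Lean on these libraries where they do the work, as an engineer would, in place of code of your own. Each camera call takes 0.05 s, during which the arm holds its last target. There are 200 camera calls.

## Task

Take the taller of the two aluminium cover plates out of the slanted rack and lean it against the timber block: its lower edge on the bench on the side of the block away from the robot, its top tipped back over the block about 25 degrees from upright, square to the block and with its whole width backed by it. Keep hold of the plate until its lower edge stands on the bench at that slant, then let it rest there. Leave the shorter plate in the rack and do not disturb the other things on the bench.

Things in the scene. Friction and masses are not known exactly. Their poses are not given: they have to be found in the camera images.
- tall_center (a point): centre of the taller cover plate: bare aluminium, 110 wide x 160 high x 8 mm thick, about 0.4 kg, a dark bolt hole in each corner. Axes: x through the thickness, y along the width, z along the height from lower to upper edge. Starts in one of the two bays of the rack, its top leaning 28 to 29 degrees back towards the rack's -x side; its upper 100 mm is free on both faces.
- tall_foot (a point): middle of the lower edge face of the taller plate, 80 mm below its centre along the plate; same axes.
- short_center (a point): centre of the shorter cover plate: same look, 110 wide x 110 high x 8 mm thick, same axes; it stands in the other bay and stays there.
- rack: fixed grey sheet-steel rack, 130 deep (x) x 280 wide (y), about 90 mm high; origin at the centre of its underside, z up. Two bays side by side, centred 65 mm either side of the origin along y. Each plate stands with its lower edge on a ledge, 35 mm above the bench and 20 mm to +x of the origin, behind a lip 8 mm high, and leans back 28 to 29 degrees towards -x on a low back sheet that reaches 58 mm up the plate. Lift the plate out along its own slant.
- timber: fixed squared length of pale timber, 70 deep (x) x 280 long (y) x 70 mm high; origin at the centre of its underside on the bench, z up, x pointing away from the robot. It is turned by up to 17 degrees. The plate is to lean on the upper edge of its +x face.
- cap1: loose bystander: hat-shaped steel cap, 60 mm across the brim, 24 mm high, brim down; origin at the centre of its underside; lies about 0.17 m beyond the middle of the timber block
- cap2: loose bystander: hat-shaped steel cap, 60 mm across the brim, 24 mm high, brim down; origin at the centre of its underside; lies about 0.17 m beyond the middle of the timber block
- cap3: loose bystander: hat-shaped steel cap, 60 mm across the brim, 24 mm high, brim down; origin at the centre of its underside
- canister: loose bystander: brown upright can, 76 mm across, 110 mm high; origin at the centre of its underside
- spanner: loose bystander: spanner 190 mm long lying flat; origin under its middle, x along its length

How it is judged:
On the way, in this order (a step that is already met when the one before it is completed fails the run):
1. the taller plate is held and lifted clear of the rack (height (world z) of tall_foot above 0.08 m and contact force between tall and the fingers above 1 N), for 0.1 s.
2. still held, it stands with its lower edge on the bench behind the timber, at a slant (contact force between tall and the fingers above 1 N and height (world z) of tall_foot below 0.012 m and x of tall_foot in the frame of timber between 0.045 and 0.11 m and angle between tall_center's own z axis and vertical between 0.26 and 0.65 rad and y of tall_center in the frame of timber between -0.085 and 0.085 m and angle between the y axis of tall_center and the y axis of timber, either way round below 0.17 rad), for 0.1 s.
At the end, for the whole second after the job is handed in: Taller plate released, still, touching the timber; lower edge on the bench (12 mm) beyond it, 45 to 110 mm from its centre line; slant 15 to 37 degrees from upright; parallel within 10 degrees; not past its ends (centres within 85 mm). Shorter plate within 20 mm of its start (angle between tall_center's own z axis and vertical between 0.26 and 0.65 rad and height (world z) of tall_foot below 0.012 m and x of tall_foot in the frame of timber between 0.045 and 0.11 m and y of tall_center in the frame of timber between -0.085 and 0.085 m and angle between the y axis of tall_center and the y axis of timber, either way round below 0.17 rad and contact force between tall and timber above 0.2 N and contact force between tall and the fingers below 0.05 N and linear speed of tall below 0.02 m/s and angular speed of tall below 0.1 rad/s and distance of short_center from where it was at the start of the episode below 0.02 m).
It fails at once if the shorter plate is shifted by more than 20 mm (distance of short_center from where it was at the start of the episode above 0.02 m).
It fails at once if a bystander (cap, canister or spanner) is shifted by more than 30 mm (distance of any of cap1, cap2, cap3, canister, spanner from where it was at the start of the episode above 0.03 m).
It also fails if it takes over 42 s, if anything falls off the work surface, if the arm or the gripper's body presses on something with over 40 N, if the wrist force passes 120 N, or if a joint passes its speed limit or range.

## Working session

There is one attempt and no reset: what is moved stays moved. The work goes in short steps, Python scripts to look and compute and a shell command to move; the robot and the scene stay as the last step left them, time stands still between calls to the robot, and variables do not carry over. Pictures are saved under pics/ and viewed, at most 10 in all, crops included, and the job is handed in when it is done.

```bash
mkdir -p pics; cat > h.py <<'E'
import numpy as np, cv2
from scipy.spatial.transform import Rotation as R
from plant import robot
def cloud(p):
    f=240/np.tan(np.radians(p["vfov"]/2)); z=p["z_map"]
    v,u=np.mgrid[:480,:640]
    X=np.stack([(u-p["cx"])/f*z,-(v-p["cy"])/f*z,-z,np.ones_like(z)],-1)
    W=(X@p["T"].T)[...,:3]; W[z<=0]=np.nan
    return W
E
python3 - <<'E'
from h import *
for n in("scene","top"):
    p=robot.camera(n); cv2.imwrite(f"pics/{n}0.png",p["image"][...,::-1]); print({k:v for k,v in p.items() if k not in("image","z_map")})
    W=cloud(p); np.save(n+"0.npy",W)
    for o in["tall_center","short_center","rack","timber","cap1","canister","spanner"]:
        for r in robot.cut_out(o,p)[:3]:
            P=W[r["region"]]; P=P[~np.isnan(P[:,0])]
            print(n,o,round(r["p"],2),np.round(r["extent"]),len(P),np.median(P,0).round(3) if len(P) else "",P.min(0).round(3),P.max(0).round(3))
            np.save(f"{n}_{o}_{round(r['p']*100)}.npy",P)
print(robot.observe())
E
```

```text
{'vfov': 43.64204263057893, 'cx': 328.5796340955459, 'cy': 249.787363937763, 'T': array([[-0.85901919, -0.36996749,  0.35385037,  1.01992354],
       [ 0.51193546, -0.61693508,  0.59775679,  0.60615996],
       [-0.00284787,  0.69463311,  0.71935855,  0.85767416],
       [ 0.        ,  0.        ,  0.        ,  1.        ]]), 'shot': 1}
scene tall_center 0.86 [306. 150.  59.  94.] 2788 [ 0.545 -0.285  0.111] [ 0.37  -0.508 -0.002] [ 0.589 -0.231  0.176]
scene short_center 0.8 [337. 193.  52.  79.] 2323 [ 0.55  -0.16   0.087] [ 0.426 -0.363 -0.006] [ 0.582 -0.105  0.134]
scene short_center 0.15 [307. 313.  40.  85.] 1002 [0.719 0.015 0.005] [ 0.682 -0.096 -0.006] [0.757 0.093 0.011]
scene rack 0.69 [317. 209. 119. 104.] 3756 [ 0.591 -0.172  0.007] [ 0.481 -0.406 -0.006] [ 0.632 -0.083  0.085]
scene timber 0.63 [493. 350. 171. 149.] 10467 [0.515 0.264 0.067] [ 0.41   0.059 -0.006] [0.572 0.388 0.074]
scene cap1 0.9 [398. 267.  33.  26.] 618 [0.513 0.01  0.007] [ 0.476 -0.034 -0.005] [0.536 0.031 0.025]
scene cap1 0.89 [397. 401.  35.  32.] 990 [0.684 0.24  0.007] [ 0.649  0.203 -0.003]
[... 1786 characters left out ...]
0.8, 'joint_positions': array([-1.35501704e+00,  3.19550743e-01,  1.56448535e+00, -3.62189566e-07,
        1.25739221e+00, -2.00235488e-02]), 'joint_velocities': array([-0.0015898 , -0.00025658, -0.00018967, -0.00061009, -0.00076022,
       -0.00155532]), 'joint_torque': array([ 6.32032388e-04, -4.12301302e+01, -2.32220614e+01,  7.27755600e-02,
        3.76416498e-02, -1.62960930e-05]), 'ee_pos': array([ 0.13432579, -0.55911255,  0.21400996]), 'eef_rot': array([9.93057665e-01, 1.17628511e-01, 7.85876738e-06, 8.17979487e-05]), 'force': array([ 0.60050078,  0.63654235, -0.64805546]), 'torque': array([ 0.02447235,  0.03352063, -0.02186159]), 'gripper_force': 0.0, 'opening': 0.09119425264738354}
```

```bash
ls; sleep 1
```

```text
h.py
pics
scene0.npy
scene_canister_68.npy
scene_cap1_74.npy
scene_cap1_89.npy
scene_cap1_90.npy
scene_rack_69.npy
scene_short_center_15.npy
scene_short_center_80.npy
scene_spanner_69.npy
scene_tall_center_86.npy
scene_timber_63.npy
top0.npy
top_canister_92.npy
top_cap1_62.npy
top_cap1_91.npy
top_cap1_97.npy
top_rack_70.npy
top_short_center_73.npy
top_spanner_89.npy
top_tall_center_57.npy
top_tall_center_73.npy
top_timber_97.npy
```

```bash
python3 - <<'E'
from h import *
def plane(P,it=8):
    rng=np.random.default_rng(0);best=0
    for _ in range(300):
        a=P[rng.choice(len(P),3,0)];n=np.cross(a[1]-a[0],a[2]-a[0]);n/=np.linalg.norm(n)+1e-12
        m=abs((P-a[0])@n)<.003
        if m.sum()>best:best=m.sum();M=m
    Q=P[M];c=Q.mean(0);n=np.linalg.svd(Q-c,full_matrices=False)[2][2]
    if n[2]<0:n=-n
    return Q,c,n
for f in["scene_tall_center_86","top_tall_center_57","scene_short_center_80","top_short_center_73"]:
    Q,c,n=plane(np.load(f+".npy"))
    y=np.cross([0,0,1],n);y/=np.linalg.norm(y);z=np.cross(n,y)
    a=(Q-c)@y;b=(Q-c)@z
    qa=np.percentile(a,[1,99]);qb=np.percentile(b,[1,99])
    print(f,len(Q),n.round(3),"lean",np.degrees(np.arcsin(n[2])).round(1),"yaw",np.degrees(np.arctan2(n[1],n[0])).round(1),"ext",qa.round(3),qb.round(3),"topmid",(c+y*qa.mean()+z*qb[1]).round(4),"botmid",(c+y*qa.mean()+z*qb[0]).round(4))
for f in["scene_timber_63","top_timber_97"]:
    P=np.load(f+".npy");P=P[(P[:,2]>.064)&(P[:,2]<.08)]
    (c,s,ang)=cv2.minAreaRect(P[:,:2].astype(np.float32));print(f,c,s,ang,np.median(P[:,2]))
E
```

```text
scene_tall_center_86 2506 [0.871 0.056 0.488] lean 29.2 yaw 3.7 ext [-0.056  0.052] [-0.078  0.074] topmid [ 0.5099 -0.2915  0.1746] botmid [ 0.5841 -0.2866  0.0417]
top_tall_center_57 2822 [0.871 0.055 0.489] lean 29.3 yaw 3.6 ext [-0.054  0.054] [-0.087  0.072] topmid [ 0.5075 -0.2936  0.1791] botmid [ 0.5852 -0.2886  0.0402]
scene_short_center_80 2012 [0.878 0.051 0.477] lean 28.5 yaw 3.3 ext [-0.056  0.053] [-0.054  0.051] topmid [ 0.5267 -0.1642  0.1319] botmid [ 0.5767 -0.1613  0.0396]
top_short_center_73 1765 [0.876 0.058 0.479] lean 28.6 yaw 3.8 ext [-0.054  0.054] [-0.06  0.05] topmid [ 0.5244 -0.1661  0.1357] botmid [ 0.5769 -0.1626  0.0392]
scene_timber_63 (0.5044615268707275, 0.24419543147087097) (0.07459024339914322, 0.2801128923892975) 13.700225830078125 0.06826722984471972
top_timber_97 (0.5019990801811218, 0.24296769499778748) (0.07029682397842407, 0.2805396318435669) 13.79434585571289 0.0705527300044444
```

View pics/scene0.png

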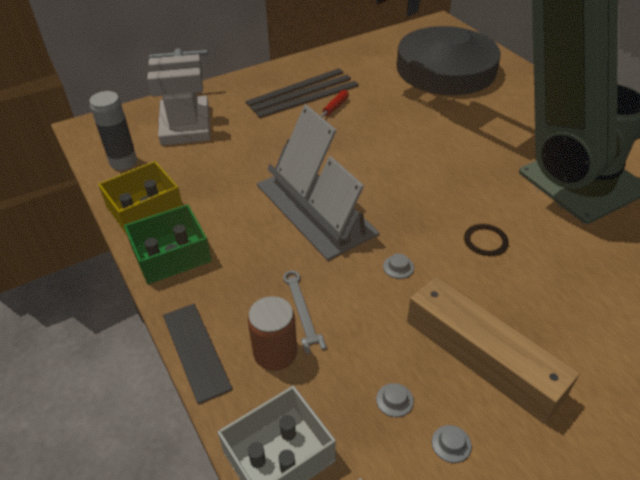

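View pics/top0.png

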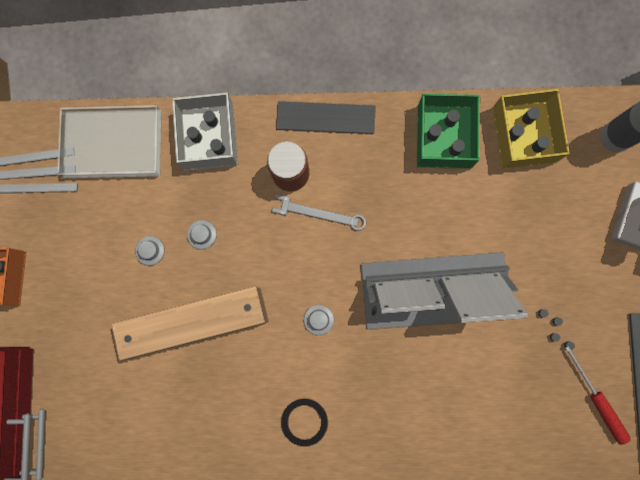

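```bash
python3 -m creep '[{"z":-0.03},{"z":-0.03},{"x":0.072,"y":-0.0288},{"x":0.072,"y":-0.0288},{"x":0.072,"y":-0.0288},{"x":0.072,"y":-0.0288},{"x":0.072,"y":-0.0288},{"x":0.072,"y":-0.0288}]'
python3 -m creep '[{"x":0.072,"y":-0.0288},{"x":0.072,"y":-0.0288},{"x":0.072,"y":-0.0288},{"x":0.072,"y":-0.0288},{"x":0.072,"y":-0.0288},{"x":0.072,"y":-0.0288},{"yaw":-0.037},{"yaw":-0.037}]'
python3 -m creep '[{"yaw":-0.037},{"yaw":-0.037},{"yaw":-0.037},{"yaw":-0.037},{"yaw":-0.037},{"yaw":-0.037},{"yaw":-0.037},{"yaw":-0.037}]'
python3 -m creep '[{"yaw":-0.037},{"yaw":-0.037},{"yaw":0},{"yaw":0}]'
cat >> h.py <<'E'
def st():
    o=robot.observe();M=R.from_quat(o["eef_rot"]).as_matrix()
    print("t",round(o["clock"],2),"tcp",o["ee_pos"].round(4),"yAngle",np.degrees(np.arctan2(M[1,1],M[0,1])).round(2),"zax",M[:,2].round(3),"F",np.round(o["force"],1),"op",round(o["opening"],4),"g",round(o["gripper_force"],1),"j",o["joint_positions"].round(2))
    return o["ee_pos"],M
def rows(target):
    p,M=st();d=M.T@(np.array(target)-p);print("local mm",(d*1e3).round(1),"scaled",(d/.5).round(4))
E
python3 -c "
from h import *
rows([0.515,-0.2925,0.141])"
```

```text
t 0.8 tcp [ 0.1343 -0.5591  0.214 ] yAngle -76.49 zax [ 0. -0. -1.] F [ 0.6  0.6 -0.6] op 0.0912 g 0.0 j [-1.36  0.32  1.56 -0.    1.26 -0.02]
local mm [ 432.4 -170.3   73. ] scaled [ 0.8649 -0.3406  0.146 ]invalid input
invalid input
invalid input
invalid input
```

```bash
python3 -m creep '[{"x":0,"y":0,"z":-0.03,"yaw":0,"fingers":1},{"x":0,"y":0,"z":-0.03,"yaw":0,"fingers":1},{"x":0.072,"y":-0.0288,"z":0,"yaw":0,"fingers":1},{"x":0.072,"y":-0.0288,"z":0,"yaw":0,"fingers":1}]'
```

```text
clock: 1.13
ee_pos: [0.1974, -0.5152, 0.2448]
eef_rot: [0.993, 0.116, 0.0, 0.001]
force: [0.8, 0.0, -0.1]
opening: 0.0913
gripper_force: 0.0
```

All keys are needed.

```bash
python3 -m creep '[{"x":0.072,"y":-0.0288,"z":0,"yaw":0,"fingers":1},{"x":0.072,"y":-0.0288,"z":0,"yaw":0,"fingers":1},{"x":0.072,"y":-0.0288,"z":0,"yaw":0,"fingers":1},{"x":0.072,"y":-0.0288,"z":0,"yaw":0,"fingers":1},{"x":0.072,"y":-0.0288,"z":0,"yaw":0,"fingers":1},{"x":0.072,"y":-0.0288,"z":0,"yaw":0,"fingers":1},{"x":0.072,"y":-0.0288,"z":0,"yaw":0,"fingers":1},{"x":0.072,"y":-0.0288,"z":0,"yaw":0,"fingers":1}]' >/dev/null
python3 -m creep '[{"x":0.072,"y":-0.0288,"z":0,"yaw":0,"fingers":1},{"x":0.072,"y":-0.0288,"z":0,"yaw":0,"fingers":1},{"x":0,"y":0,"z":0,"yaw":-0.037,"fingers":1},{"x":0,"y":0,"z":0,"yaw":-0.037,"fingers":1},{"x":0,"y":0,"z":0,"yaw":-0.037,"fingers":1},{"x":0,"y":0,"z":0,"yaw":-0.037,"fingers":1},{"x":0,"y":0,"z":0,"yaw":-0.037,"fingers":1},{"x":0,"y":0,"z":0,"yaw":-0.037,"fingers":1}]' >/dev/null
python3 -m creep '[{"x":0,"y":0,"z":0,"yaw":-0.037,"fingers":1},{"x":0,"y":0,"z":0,"yaw":-0.037,"fingers":1},{"x":0,"y":0,"z":0,"yaw":-0.037,"fingers":1},{"x":0,"y":0,"z":0,"yaw":-0.037,"fingers":1},{"x":0,"y":0,"z":0,"yaw":-0.037,"fingers":1},{"x":0,"y":0,"z":0,"yaw":-0.037,"fingers":1},{"x":0,"y":0,"z":0,"yaw":0,"fingers":1},{"x":0,"y":0,"z":0,"yaw":0,"fingers":1}]'
python3 -c "
from h import *
rows([0.515,-0.2925,0.141])"
```

```text
clock: 3.13
ee_pos: [0.514, -0.2901, 0.2439]
eef_rot: [0.687, 0.727, -0.0, 0.0]
force: [-0.1, -0.6, -0.1]
opening: 0.0914
gripper_force: 0.0
t 3.13 tcp [ 0.514  -0.2901  0.2439] yAngle 3.26 zax [-0. -0. -1.] F [-0.1 -0.6 -0.1] op 0.0914 g 0.0 j [-0.53  0.33  1.48 -0.    1.34 -0.59]
local mm [ -2.4   0.9 102.9] scaled [-0.0048  0.0017  0.2059]
```

```bash
python3 -m creep '[{"x":-0.005,"y":0.002,"z":0.05,"yaw":0,"fingers":1},{"x":0,"y":0,"z":0.052,"yaw":0,"fingers":1},{"x":0,"y":0,"z":0.052,"yaw":0,"fingers":1},{"x":0,"y":0,"z":0.052,"yaw":0,"fingers":1},{"x":0,"y":0,"z":0,"yaw":0,"fingers":0.5},{"x":0,"y":0,"z":0,"yaw":0,"fingers":0.4},{"x":0,"y":0,"z":0,"yaw":0,"fingers":0.4},{"x":0,"y":0,"z":0,"yaw":0,"fingers":0.4}]' 15
python3 - <<'E'
from h import *
st();p=robot.camera("scene");cv2.imwrite("pics/s1.png",cv2.resize(p["image"][60:260,200:440,::-1],(720,600)))
E
```

```text
clock: 3.8
ee_pos: [0.5164, -0.2933, 0.1431]
eef_rot: [0.686, 0.728, 0.0, 0.002]
force: [-0.4, -0.1, -0.2]
opening: 0.0674
gripper_force: 0.0
t 3.8 tcp [ 0.5164 -0.2933  0.1431] yAngle 3.39 zax [ 0.003 -0.002 -1.   ] F [-0.4 -0.1 -0.2] op 0.0674 g 0.0 j [-0.54  0.4   1.63 -0.    1.11 -0.6 ]
```

View pics/s1.png

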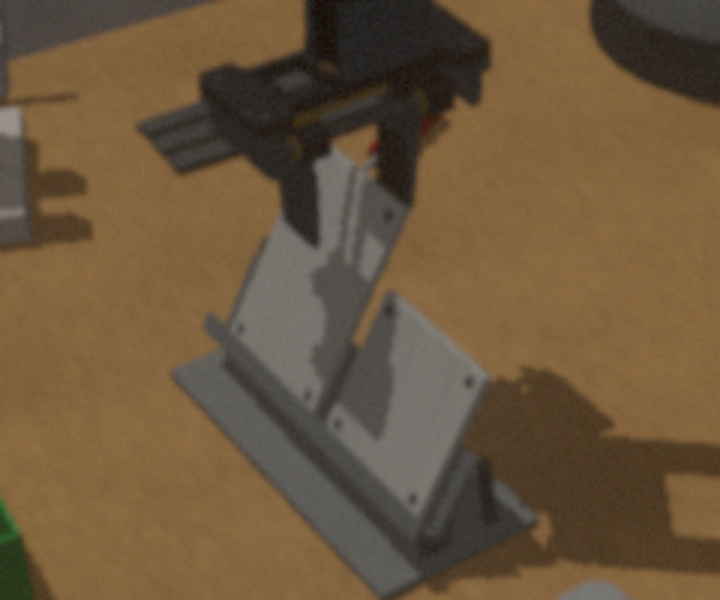

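The fingers (about (300,200) and (400,160) in the crop) straddle the tall plate's top, centred on its width. Now I close them.

```bash
python3 -m creep '[{"x":0,"y":0,"z":0,"yaw":0,"fingers":0},{"x":0,"y":0,"z":0,"yaw":0,"fingers":0},{"x":0,"y":0,"z":0,"yaw":0,"fingers":0},{"x":0,"y":0,"z":0,"yaw":0,"fingers":0},{"x":0,"y":0,"z":0,"yaw":0,"fingers":0},{"x":0,"y":0,"z":0,"yaw":0,"fingers":0},{"x":0,"y":0,"z":0,"yaw":0,"fingers":0},{"x":0,"y":0,"z":0,"yaw":0,"fingers":0}]' 15
python3 -m creep '[{"x":0,"y":0,"z":0,"yaw":0,"fingers":0},{"x":0,"y":0,"z":0,"yaw":0,"fingers":0}]'
```

```text
clock: 4.52
ee_pos: [0.5163, -0.2927, 0.1417]
eef_rot: [0.686, 0.728, 0.001, 0.001]
force: [1.4, 1.3, 2.5]
opening: 0.0256
gripper_force: 13.6
clock: 4.68
ee_pos: [0.5163, -0.2927, 0.1416]
eef_rot: [0.686, 0.728, 0.001, 0.001]
force: [2.9, 1.9, 3.1]
opening: 0.0253
gripper_force: 13.7
```

```bash
python3 -m creep '[{"x":0,"y":-0.0098,"z":-0.0175,"yaw":0,"fingers":0},{"x":0,"y":-0.0098,"z":-0.0175,"yaw":0,"fingers":0},{"x":0,"y":-0.0098,"z":-0.0175,"yaw":0,"fingers":0},{"x":0,"y":-0.0098,"z":-0.0175,"yaw":0,"fingers":0},{"x":0,"y":-0.0098,"z":-0.0175,"yaw":0,"fingers":0}]' 25
python3 - <<'E'
from h import *
st();p=robot.camera("scene");cv2.imwrite("pics/s2.png",cv2.resize(p["image"][60:260,200:440,::-1],(720,600)))
E
```

```text
clock: 5.1
ee_pos: [0.4931, -0.2942, 0.1847]
eef_rot: [0.686, 0.728, 0.002, 0.002]
force: [7.6, 0.1, -4.8]
opening: 0.0247
gripper_force: 22.9
t 5.1 tcp [ 0.4931 -0.2942  0.1847] yAngle 3.41 zax [ 0.006 -0.    -1.   ] F [ 7.6  0.1 -4.8] op 0.0247 g 22.9 j [-0.56  0.34  1.62  0.    1.18 -0.62]
```

View pics/s2.png

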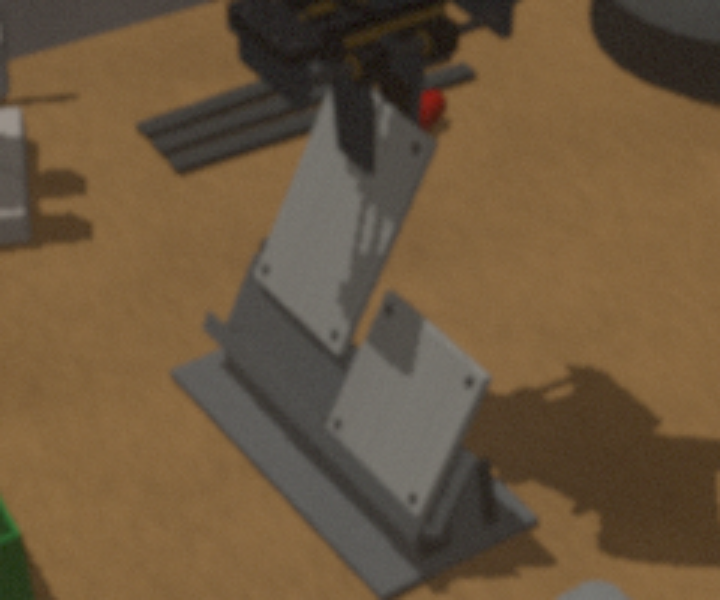

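The plate is sliding up its slant (foot at about (300,310) in the crop) and the short plate hasn't moved.

```bash
python3 -m creep '[{"x":0,"y":-0.0098,"z":-0.0175,"yaw":0,"fingers":0},{"x":0,"y":-0.0098,"z":-0.0175,"yaw":0,"fingers":0},{"x":0,"y":-0.0049,"z":-0.0175,"yaw":0,"fingers":0},{"x":0,"y":-0.0049,"z":-0.0175,"yaw":0,"fingers":0},{"x":0,"y":0,"z":-0.0175,"yaw":0,"fingers":0},{"x":0,"y":0,"z":-0.0175,"yaw":0,"fingers":0},{"x":0,"y":0,"z":-0.0175,"yaw":0,"fingers":0},{"x":0,"y":0,"z":-0.0175,"yaw":0,"fingers":0}]'
python3 -m creep '[{"x":0,"y":0,"z":-0.04,"yaw":0,"fingers":0},{"x":0,"y":0,"z":-0.04,"yaw":0,"fingers":0},{"x":0,"y":0,"z":-0.04,"yaw":0,"fingers":0},{"x":0,"y":0,"z":-0.04,"yaw":0,"fingers":0},{"x":0,"y":0,"z":0,"yaw":0,"fingers":0},{"x":0,"y":0,"z":0,"yaw":0,"fingers":0}]'
python3 - <<'E'
from h import *
st();p=robot.camera("scene");cv2.imwrite("pics/s3.png",cv2.resize(p["image"][0:240,160:480,::-1],(800,600)))
E
```

```text
clock: 5.82
ee_pos: [0.476, -0.2949, 0.2555]
eef_rot: [0.686, 0.728, -0.0, -0.0]
force: [-0.5, -0.1, 0.3]
opening: 0.0004
gripper_force: 0.0
clock: 6.32
ee_pos: [0.4764, -0.2951, 0.3358]
eef_rot: [0.686, 0.728, 0.0, 0.001]
force: [0.5, 0.3, -0.5]
opening: 0.0003
gripper_force: 0.0
t 6.32 tcp [ 0.4764 -0.2951  0.3358] yAngle 3.44 zax [ 0.002 -0.001 -1.   ] F [ 0.5  0.3 -0.5] op 0.0003 g 0.0 j [-0.58  0.25  1.37 -0.    1.53 -0.64]
```

View pics/s3.png

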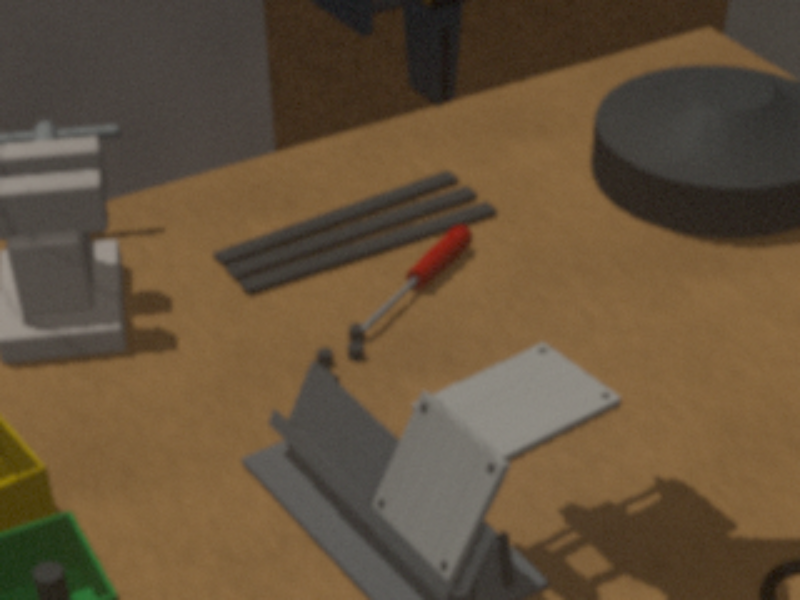

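The plate slipped out of the grip and now lies behind the rack, at about (520,400) in the crop. I'll measure how it lies.

```bash
python3 - <<'E'
from h import *
for n in("scene","top"):
    p=robot.camera(n);W=cloud(p);np.save(n+"1.npy",W)
    cv2.imwrite(f"pics/{n}4.png",p["image"][...,::-1])
    for o in["tall_center","short_center"]:
        for r in robot.cut_out(o,p)[:3]:
            m=r["region"];P=W[m];P=P[~np.isnan(P[:,0])]
            print(n,o,round(r["p"],2),np.round(r["extent"]),len(P),np.median(P,0).round(3),np.percentile(P,2,axis=0).round(3),np.percentile(P,98,axis=0).round(3))
            if n=="top":
                q=cv2.boxPoints(cv2.minAreaRect(np.argwhere(m)[:,::-1].astype(np.float32)))
                for u,v in q:
                    c=np.array(q).mean(0);u,v=(np.array([u,v])-c)*.9+c
                    print("  corner",W[int(round(v)),int(round(u))].round(3))
E
```

```text
scene tall_center 0.74 [371. 161.  73.  46.] 1857 [ 0.369 -0.3    0.006] [ 0.3   -0.36  -0.001] [ 0.435 -0.248  0.01 ]
scene short_center 0.88 [338. 193.  51.  76.] 2212 [ 0.55  -0.159  0.087] [ 0.524 -0.216  0.041] [ 0.577 -0.109  0.131]
top tall_center 0.95 [480. 386.  71.  92.] 5028 [ 0.376 -0.306  0.008] [ 0.3   -0.361  0.004] [ 0.454 -0.251  0.013]
  corner [ 0.442 -0.248  0.01 ]
  corner [ 0.456 -0.35   0.008]
  corner [ 0.31  -0.365  0.009]
  corner [ 0.297 -0.264  0.011]
top short_center 0.79 [409. 297.  72.  32.] 1839 [ 0.546 -0.166  0.097] [ 0.52  -0.218  0.042] [ 0.577 -0.113  0.135]
  corner [ 0.573 -0.116  0.04 ]
  corner [ 0.579 -0.231  0.038]
  corner [ 0.525 -0.215  0.131]
  corner [ 0.518 -0.121  0.009]
```

```bash
python3 -c "
import cv2
i=cv2.imread('pics/top4.png');cv2.imwrite('pics/top4c.png',cv2.resize(i[220:420,330:570],(720,600)))"
```

```text
(no output)
```

View pics/top4c.png

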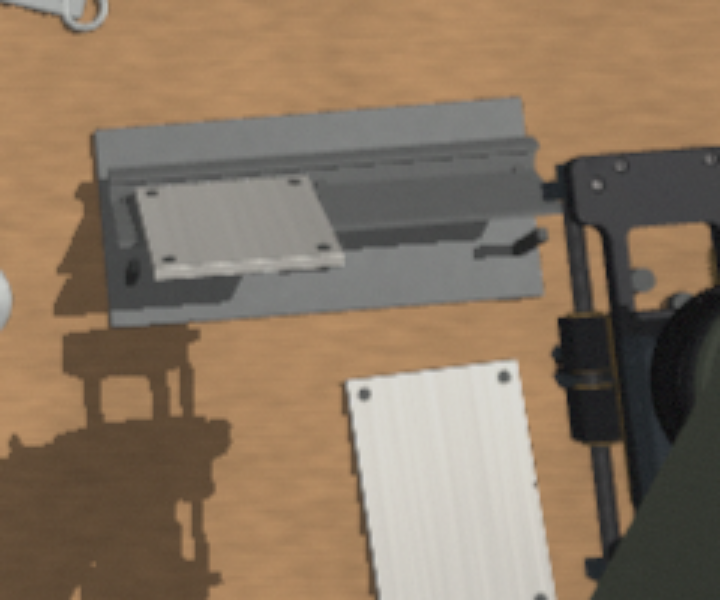

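The picture confirms it: the tall plate lies flat on the bench behind the rack, and the short plate hasn't moved. The lower edge is most likely the one nearer the rack. My plan is:
1. Push the plate with one finger until its lower edge jams against the rack base.
2. Tilt up its near edge, with the second finger passing outside the plate's side.
3. Yaw so the fingers straddle the plate, then grip it upright.

```bash
python3 -m creep '[{"x":0,"y":0,"z":0,"yaw":-0.0376,"fingers":1},{"x":0,"y":0,"z":0,"yaw":-0.0376,"fingers":1},{"x":0,"y":0,"z":0,"yaw":-0.0376,"fingers":1},{"x":0,"y":0,"z":0,"yaw":-0.0376,"fingers":1},{"x":0,"y":0,"z":0,"yaw":-0.0376,"fingers":1},{"x":0,"y":0,"z":0,"yaw":-0.0376,"fingers":1},{"x":0,"y":0,"z":0,"yaw":0,"fingers":1}]' 50
python3 - <<'E'
from h import *
W=np.load("top1.npy")
P=W[~np.isnan(W[...,0])]
# rack base height behind back sheet & rear edge
for y0 in(-.32,-.30,-.28,-.26):
    s=P[abs(P[:,1]-y0)<.004]
    print(y0,[(round(x,3),round(float(np.median(s[abs(s[:,0]-x)<.004][:,2])),4)) for x in np.arange(.465,.535,.008) if (abs(s[:,0]-x)<.004).any()])
e=np.array([.994,.110,0]);w=np.array([-.110,.994,0]);c=np.array([.376,-.307,0])
p,M=st();y,x=M[:,1],M[:,0]
P0=c-.08*e+.015*w-.014*e
T=P0+.0455*y+.016*x;T[2]=.06
print(P0,T);rows(T)
E
```

```text
clock: 7.25
ee_pos: [0.4759, -0.2948, 0.3343]
eef_rot: [0.39, 0.921, 0.0, -0.0]
force: [-1.1, 0.2, -0.2]
opening: 0.044
gripper_force: 0.0
-0.32 [(np.float64(0.465), 0.0001), (np.float64(0.473), 0.0008), (np.float64(0.481), 0.0003), (np.float64(0.489), 0.0001), (np.float64(0.497), 0.0015), (np.float64(0.505), 0.0085), (np.float64(0.513), 0.0084), (np.float64(0.521), 0.0085), (np.float64(0.529), 0.0102)]
-0.3 [(np.float64(0.465), 0.0006), (np.float64(0.473), 0.0012), (np.float64(0.481), 0.0016), (np.float64(0.489), 0.0004), (np.float64(0.497), 0.0042), (np.float64(0.505), 0.0096), (np.float64(0.513), 0.0077), (np.float64(0.521), 0.0072), (np.float64(0.529), 0.0078)]
-0.28 [(np.float64(0.465), 0.0042), (np.float64(0.473), 0.3431), (np.float64(0.481), 0.0027), (np.float64(0.489), 0.0017), (np.float64(0.497), 0.4526), (np.float64(0.505), 0.5209), (np.float64(0.513), 0.5209), (np.float64(0.521), 0.009), (np.float64(0.529), 0.0081)]
-0.26 [(np.float64(0.465), 0.5197), (np.float64(0.473), 0.5221), (np.float64(0.481), 0.5225), (np.float64(0.489), 0.5223), (np.float64(0.497), 0.5151), (np.float64(0.505), 0.4277), (np.float64(0.513), 0.4291), (np.float64(0.521), 0.6983), (np.float64(0.529), 0.6772)]
t 7.25 tcp [ 0.4759 -0.2948  0.3343] yAngle 44.15 zax [-0.001  0.    -1.   ] F [-1.1  0.2 -0.2] op 0.044 g 0.0 j [-0.58  0.25  1.37 -0.    1.53 -1.35]
[ 0.280914 -0.30243   0.      ] [ 0.30241839 -0.25925812  0.06      ]
t 7.25 tcp [ 0.4759 -0.2948  0.3343] yAngle 44.15 zax [-0.001  0.    -1.   ] F [-1.1  0.2 -0.2] op 0.044 g 0.0 j [-0.58  0.25  1.37 -0.    1.53 -1.35]
local mm [146.2 -99.6 274.4] scaled [ 0.2924 -0.1993  0.5488]
```

```bash
python3 -m creep '[{"x":0.0366,"y":-0.0249,"z":0.068,"yaw":0,"fingers":1},{"x":0.0366,"y":-0.0249,"z":0.068,"yaw":0,"fingers":1},{"x":0.0366,"y":-0.0249,"z":0.068,"yaw":0,"fingers":1},{"x":0.0366,"y":-0.0249,"z":0.068,"yaw":0,"fingers":1},{"x":0.0366,"y":-0.0249,"z":0.068,"yaw":0,"fingers":1},{"x":0.0366,"y":-0.0249,"z":0.068,"yaw":0,"fingers":1},{"x":0.0366,"y":-0.0249,"z":0.068,"yaw":0,"fingers":1},{"x":0.0366,"y":-0.0249,"z":0.068,"yaw":0,"fingers":1}]'
python3 -m creep '[{"x":0,"y":0,"z":0,"yaw":0,"fingers":1},{"x":0,"y":0,"z":0,"yaw":0,"fingers":1}]'
python3 -c "
from h import *
rows([0.302,-0.2592,0.004])"
```

```text
clock: 7.92
ee_pos: [0.3016, -0.2585, 0.0616]
eef_rot: [0.392, 0.92, -0.0, 0.001]
force: [0.5, -0.3, -0.0]
opening: 0.0911
gripper_force: 0.0
clock: 8.08
ee_pos: [0.3006, -0.2575, 0.0613]
eef_rot: [0.392, 0.92, 0.001, -0.002]
force: [1.5, -1.7, 0.3]
opening: 0.0911
gripper_force: 0.0
t 8.08 tcp [ 0.3006 -0.2575  0.0613] yAngle 43.83 zax [-0.004  0.003 -1.   ] F [ 1.5 -1.7  0.3] op 0.0911 g 0.0 j [-0.74  0.22  2.16  0.    0.76 -1.5 ]
local mm [-2.5 -0.2 57.3] scaled [-0.005  -0.0003  0.1146]
```

```bash
python3 -m creep '[{"x":-0.005,"y":0,"z":0.06,"yaw":0,"fingers":1},{"x":0,"y":0,"z":0.054,"yaw":0,"fingers":1},{"x":0,"y":0,"z":0,"yaw":0,"fingers":1},{"x":-0.0188,"y":0.0234,"z":0,"yaw":0,"fingers":1},{"x":-0.0188,"y":0.0234,"z":0,"yaw":0,"fingers":1},{"x":-0.0188,"y":0.0234,"z":0,"yaw":0,"fingers":1}]'
python3 - <<'E'
from h import *
st();p=robot.camera("top");cv2.imwrite("pics/top5.png",cv2.resize(p["image"][220:460,340:600,::-1],(650,600)))
W=cloud(p);r=robot.cut_out("tall_center",p)[0];P=W[r["region"]];P=P[~np.isnan(P[:,0])];print(r["p"],np.percentile(P,[1,50,99],axis=0).round(3))
E
```

```text
clock: 8.58
ee_pos: [0.351, -0.2574, 0.0073]
eef_rot: [0.391, 0.92, -0.0, 0.001]
force: [-6.2, -1.4, 8.9]
opening: 0.091
gripper_force: 4.4
t 8.58 tcp [ 0.351  -0.2574  0.0073] yAngle 43.96 zax [ 0.001 -0.001 -1.   ] F [-6.2 -1.4  8.9] op 0.091 g 4.4 j [-0.66  0.36  2.15 -0.    0.63 -1.43]
0.7 [[ 0.353 -0.363  0.003]
 [ 0.429 -0.31   0.009]
 [ 0.487 -0.25   0.014]]
```

View pics/top5.png

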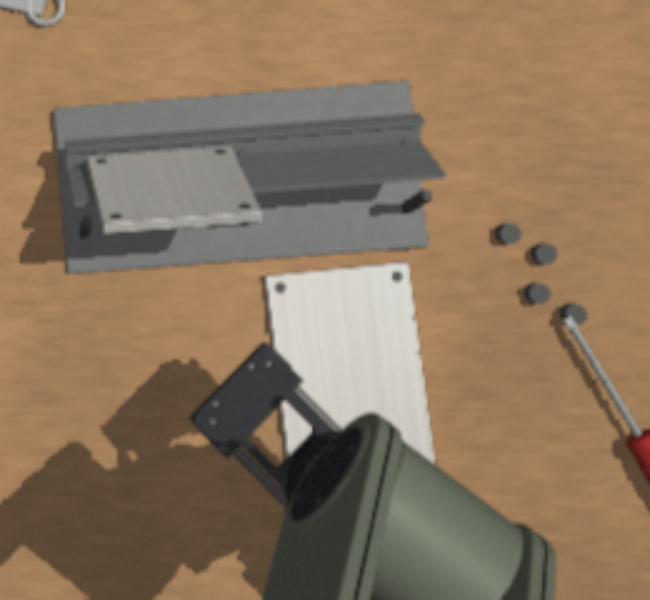

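The finger pushes the plate's near edge cleanly. The lower edge is still about 12 mm from the rack base (crop (340,270)), so I keep pushing until it jams.

```bash
python3 -m creep '[{"x":-0.0075,"y":0.0094,"z":0,"yaw":0,"fingers":1},{"x":-0.0075,"y":0.0094,"z":0,"yaw":0,"fingers":1},{"x":-0.0075,"y":0.0094,"z":0,"yaw":0,"fingers":1},{"x":-0.0075,"y":0.0094,"z":0,"yaw":0,"fingers":1},{"x":0,"y":0,"z":0,"yaw":0,"fingers":1}]'
```

```text
clock: 9.1
ee_pos: [0.3721, -0.254, 0.008]
eef_rot: [0.39, 0.921, -0.001, -0.002]
force: [-9.9, 1.0, 16.3]
opening: 0.0912
gripper_force: 8.6
```

The fingertip rode up onto the plate (tip at 8 mm, Fz 16 N). I'll back off, go lower and settle before pushing.

```bash
python3 -m creep '[{"x":0,"y":0,"z":-0.03,"yaw":0,"fingers":1},{"x":0.022,"y":-0.0273,"z":0,"yaw":0,"fingers":1},{"x":0.022,"y":-0.0273,"z":0,"yaw":0,"fingers":1},{"x":0,"y":0,"z":0,"yaw":0,"fingers":1},{"x":0,"y":0,"z":0.017,"yaw":0,"fingers":1},{"x":0,"y":0,"z":0.017,"yaw":0,"fingers":1},{"x":0,"y":0,"z":0,"yaw":0,"fingers":1},{"x":0,"y":0,"z":0,"yaw":0,"fingers":1}]'
python3 - <<'E'
from h import *
p,M=st();print("P",p-.0455*M[:,1]-.016*M[:,0])
for n in("top","scene"):
    q=robot.camera(n);W=cloud(q)
    for r in robot.cut_out("tall_center",q)[:1]:
        m=cv2.erode(r["region"].astype(np.uint8),np.ones((2,2)))>0
        P=W[m];P=P[(P[:,2]>.003)&(P[:,2]<.02)];(c,s,a)=cv2.minAreaRect(P[:,:2].astype(np.float32));print(n,r["p"],c,s,a,P.min(0),P.max(0))
E
```

```text
clock: 9.77
ee_pos: [0.3388, -0.2573, 0.003]
eef_rot: [0.39, 0.921, 0.0, -0.001]
force: [0.1, 0.0, 0.5]
opening: 0.0912
gripper_force: 0.0
t 9.77 tcp [ 0.3388 -0.2573  0.003 ] yAngle 44.07 zax [-0.001  0.001 -1.   ] F [0.1 0.  0.5] op 0.0912 g 0.0 j [-0.68  0.36  2.17  0.    0.61 -1.45]
P [ 0.31720555 -0.30047572  0.00301598]
top 0.75 (0.41668790578842163, -0.3107450306415558) (0.15756189823150635, 0.113748699426651) 2.434983015060425 [ 0.33923171 -0.36874615  0.0031211 ] [ 0.49638297 -0.25099492  0.01658399]
scene 0.74 (0.41921544075012207, -0.30348485708236694) (0.15971846878528595, 0.1126367524266243) 2.8465945720672607 [ 0.34152734 -0.36320145  0.00300525] [ 0.50070837 -0.24665237  0.01295642]
```

```bash
python3 -m creep '[{"x":-0.0105,"y":0.0121,"z":0.002,"yaw":0,"fingers":1},{"x":-0.0105,"y":0.0121,"z":0,"yaw":0,"fingers":1},{"x":-0.0105,"y":0.0121,"z":0,"yaw":0,"fingers":1},{"x":0,"y":0,"z":0,"yaw":0,"fingers":1},{"x":0,"y":0,"z":0,"yaw":0,"fingers":1}]'
```

```text
clock: 10.38
ee_pos: [0.3598, -0.2558, 0.0024]
eef_rot: [0.389, 0.921, -0.001, -0.003]
force: [-10.2, -5.4, 3.8]
opening: 0.0913
gripper_force: 5.2
```

```bash
python3 -m creep '[{"x":-0.004,"y":0.0046,"z":0,"yaw":0,"fingers":1},{"x":0,"y":0,"z":-0.006,"yaw":0,"fingers":1},{"x":0,"y":0,"z":-0.01,"yaw":0,"fingers":1},{"x":-0.0006,"y":0.0007,"z":-0.01,"yaw":0,"fingers":1},{"x":-0.0006,"y":0.0007,"z":-0.01,"yaw":0,"fingers":1},{"x":-0.0006,"y":0.0007,"z":-0.01,"yaw":0,"fingers":1},{"x":0,"y":0,"z":0,"yaw":0,"fingers":1}]'
python3 - <<'E'
from h import *
p,M=st();print("P",p-.0455*M[:,1]-.016*M[:,0])
q=robot.camera("scene");W=cloud(q);r=robot.cut_out("tall_center",q)[0]
P=W[r["region"]];P=P[~np.isnan(P[:,0])]
for x in np.arange(.33,.51,.02): 
    m=abs(P[:,0]-x)<.01
    if m.any():print(round(x,2),m.sum(),np.median(P[m][:,2]).round(4))
E
```

```text
clock: 10.97
ee_pos: [0.3611, -0.254, 0.0248]
eef_rot: [0.39, 0.921, -0.0, -0.007]
force: [-14.0, -4.2, 0.2]
opening: 0.0914
gripper_force: 7.1
t 10.97 tcp [ 0.3611 -0.254   0.0248] yAngle 44.1 zax [-0.013  0.005 -1.   ] F [-14.   -4.2   0.2] op 0.0914 g 7.1 j [-0.64  0.34  2.11 -0.01  0.7  -1.4 ]
P [ 0.33956532 -0.29710602  0.02488584]
0.37 68 0.0232
0.39 252 0.0208
0.41 292 0.0181
0.43 286 0.0155
0.45 37 0.0149
0.47 53 0.0095
0.49 96 0.0076
```

The plate is tilting up about 7° as planned. I keep following the arc.

```bash
python3 -m creep '[{"x":-0.0017,"y":0.002,"z":-0.0105,"yaw":0,"fingers":1},{"x":-0.0018,"y":0.002,"z":-0.0105,"yaw":0,"fingers":1},{"x":-0.0018,"y":0.002,"z":-0.0095,"yaw":0,"fingers":1},{"x":-0.0018,"y":0.0021,"z":-0.0095,"yaw":0,"fingers":1},{"x":-0.0022,"y":0.0025,"z":-0.0094,"yaw":0,"fingers":1},{"x":-0.0022,"y":0.0025,"z":-0.0094,"yaw":0,"fingers":1},{"x":0,"y":0,"z":0,"yaw":0,"fingers":1}]'
cat > chk.py <<'E'
from h import *
p,M=st();print("P",p-.0455*M[:,1]-.016*M[:,0])
q=robot.camera("scene");cv2.imwrite("pics/last.png",cv2.resize(q["image"][60:260,240:480,::-1],(720,600)));W=cloud(q)
for r in robot.cut_out("tall_center",q)[:1]:
    P=W[r["region"]];P=P[~np.isnan(P[:,0])]
    rng=np.random.default_rng(0);b=0
    for _ in range(300):
        a=P[rng.choice(len(P),3,0)];n=np.cross(a[1]-a[0],a[2]-a[0]);n/=np.linalg.norm(n)+1e-12
        m=abs((P-a[0])@n)<.003
        if m.sum()>b:b=m.sum();Q=P[m]
    c=Q.mean(0);n=np.linalg.svd(Q-c,full_matrices=False)[2][2];n*=np.sign(n[0]) or 1
    print(r["p"],len(Q),"n",n.round(3),"lean from upright",np.degrees(np.arcsin(n[2])).round(1),"yaw",np.degrees(np.arctan2(n[1],n[0])).round(1),"c",c.round(3),np.percentile(Q,[1,99],axis=0).round(3))
E
python3 chk.py
```

```text
clock: 11.65
ee_pos: [0.3681, -0.2538, 0.0542]
eef_rot: [0.39, 0.921, -0.001, -0.009]
force: [-19.6, -4.3, 4.6]
opening: 0.0915
gripper_force: 9.9
t 11.65 tcp [ 0.3681 -0.2538  0.0542] yAngle 44.15 zax [-0.017  0.004 -1.   ] F [-19.6  -4.3   4.6] op 0.0915 g 9.9 j [-0.62  0.31  2.06 -0.01  0.79 -1.39]
P [ 0.34660032 -0.29696442  0.05437207]
0.82 1146 n [ 0.317 -0.002  0.949] lean from upright 71.5 yaw -0.3 c [ 0.425 -0.313  0.031] [[ 0.373 -0.361  0.006]
 [ 0.498 -0.252  0.049]]
```

```bash
python3 -m creep '[{"x":-0.0022,"y":0.0026,"z":-0.0098,"yaw":0,"fingers":1},{"x":-0.0025,"y":0.0029,"z":-0.0097,"yaw":0,"fingers":1},{"x":-0.0027,"y":0.0031,"z":-0.0096,"yaw":0,"fingers":1},{"x":-0.0029,"y":0.0033,"z":-0.0095,"yaw":0,"fingers":1},{"x":-0.0031,"y":0.0036,"z":-0.0094,"yaw":0,"fingers":1},{"x":0,"y":0,"z":0,"yaw":0,"fingers":1}]'
python3 chk.py
```

```text
clock: 12.25
ee_pos: [0.3792, -0.2543, 0.0789]
eef_rot: [0.389, 0.921, -0.002, -0.007]
force: [-18.8, -4.7, 8.0]
opening: 0.0915
gripper_force: 10.3
t 12.25 tcp [ 0.3792 -0.2543  0.0789] yAngle 44.16 zax [-0.015  0.002 -1.   ] F [-18.8  -4.7   8. ] op 0.0915 g 10.3 j [-0.61  0.28  2.01 -0.01  0.86 -1.37]
P [ 0.35767578 -0.29748643  0.07917276]
0.73 1213 n [0.487 0.015 0.873] lean from upright 60.9 yaw 1.8 c [ 0.431 -0.312  0.042] [[ 0.381 -0.36   0.005]
 [ 0.497 -0.252  0.07 ]]
```

View pics/last.png

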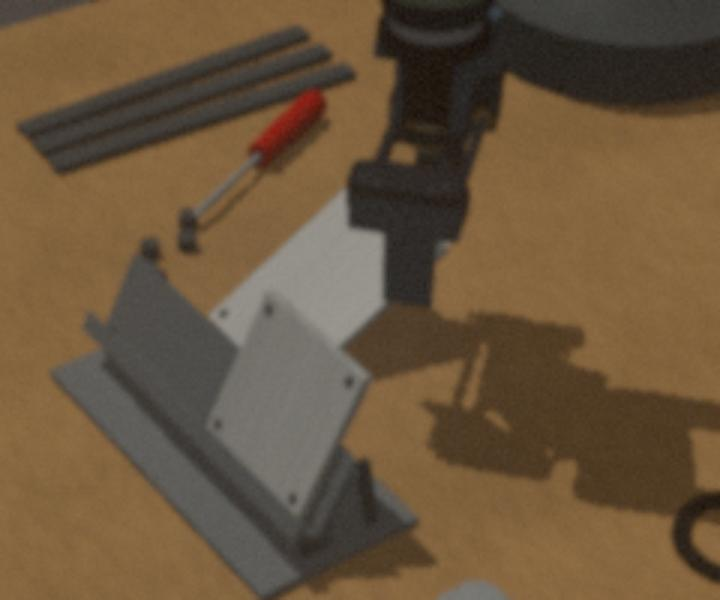

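The plate is at about 29° with the finger behind its raised edge. Now I yaw around the contact point so the front finger swings over the plate.

```bash
python3 -m creep '[{"x":-0.0111,"y":0.0034,"z":0,"yaw":0.0376,"fingers":1},{"x":-0.0111,"y":0.0034,"z":0,"yaw":0.0376,"fingers":1},{"x":-0.0111,"y":0.0034,"z":0,"yaw":0.0376,"fingers":1},{"x":0,"y":0,"z":0,"yaw":0,"fingers":1}]'
python3 chk.py
```

```text
clock: 12.68
ee_pos: [0.3925, -0.2646, 0.0782]
eef_rot: [0.547, 0.837, -0.004, -0.008]
force: [-18.4, -5.5, 8.6]
opening: 0.091
gripper_force: 10.7
t 12.68 tcp [ 0.3925 -0.2646  0.0782] yAngle 23.69 zax [-0.018  0.002 -1.   ] F [-18.4  -5.5   8.6] op 0.091 g 10.7 j [-0.61  0.31  1.97 -0.01  0.88 -1.02]
P [ 0.35726555 -0.29754947  0.07871993]
0.74 1140 n [0.49  0.024 0.871] lean from upright 60.6 yaw 2.8 c [ 0.428 -0.305  0.044] [[ 0.36  -0.36   0.005]
 [ 0.498 -0.25   0.082]]
```

Contact holds. I finish the yaw.

```bash
python3 -m creep '[{"x":-0.0111,"y":0.0034,"z":0,"yaw":0.0376,"fingers":1},{"x":-0.0111,"y":0.0034,"z":0,"yaw":0.0376,"fingers":1},{"x":-0.0111,"y":0.0034,"z":0,"yaw":0.0376,"fingers":1},{"x":0,"y":0,"z":0,"yaw":0,"fingers":1}]'
python3 chk.py
```

```text
clock: 13.12
ee_pos: [0.4001, -0.2783, 0.0778]
eef_rot: [0.685, 0.728, -0.006, -0.009]
force: [-21.8, -4.4, 10.1]
opening: 0.0911
gripper_force: 12.2
t 13.12 tcp [ 0.4001 -0.2783  0.0778] yAngle 3.47 zax [-0.022  0.004 -1.   ] F [-21.8  -4.4  10.1] op 0.0911 g 12.2 j [-0.62  0.33  1.94 -0.01  0.89 -0.68]
P [ 0.35567898 -0.29705474  0.07871254]
0.64 1391 n [0.48  0.023 0.877] lean from upright 61.3 yaw 2.7 c [ 0.416 -0.302  0.05 ] [[ 0.36  -0.358  0.007]
 [ 0.497 -0.251  0.082]]
```

```bash
python3 -m creep '[{"x":0,"y":0.0077,"z":-0.0115,"yaw":0,"fingers":1},{"x":0,"y":0.0077,"z":-0.0115,"yaw":0,"fingers":1},{"x":0,"y":0.01,"z":-0.0105,"yaw":0,"fingers":1},{"x":0,"y":0.01,"z":-0.0105,"yaw":0,"fingers":1},{"x":0,"y":0.0115,"z":-0.008,"yaw":0,"fingers":1},{"x":0,"y":0.0115,"z":-0.008,"yaw":0,"fingers":1},{"x":0,"y":0,"z":0,"yaw":0,"fingers":1}]'
python3 chk.py
```

```text
clock: 13.8
ee_pos: [0.4249, -0.2775, 0.1105]
eef_rot: [0.683, 0.73, -0.011, -0.012]
force: [-35.0, -5.2, 31.0]
opening: 0.0914
gripper_force: 23.6
t 13.8 tcp [ 0.4249 -0.2775  0.1105] yAngle 3.87 zax [-0.032  0.001 -0.999] F [-35.   -5.2  31. ] op 0.0914 g 23.6 j [-0.59  0.32  1.85 -0.02  1.   -0.65]
P [ 0.38060089 -0.29653221  0.11194786]
0.85 1617 n [0.695 0.035 0.718] lean from upright 45.9 yaw 2.9 c [ 0.431 -0.302  0.07 ] [[ 0.385 -0.357  0.007]
 [ 0.498 -0.25   0.114]]
```

```bash
python3 -m creep '[{"x":0,"y":0.0136,"z":-0.016,"yaw":0,"fingers":1},{"x":0,"y":0.0146,"z":-0.0146,"yaw":0,"fingers":1},{"x":0,"y":0.0154,"z":-0.014,"yaw":0,"fingers":1},{"x":0,"y":0.016,"z":-0.0118,"yaw":0,"fingers":1},{"x":0,"y":0.0168,"z":-0.0098,"yaw":0,"fingers":1},{"x":0,"y":0.0172,"z":-0.0088,"yaw":0,"fingers":1},{"x":0,"y":0,"z":0,"yaw":0,"fingers":1}]'
python3 chk.py
```

```text
clock: 14.48
ee_pos: [0.4859, -0.2764, 0.1515]
eef_rot: [0.685, 0.729, -0.002, 0.002]
force: [-7.8, -0.6, 22.3]
opening: 0.0912
gripper_force: 12.5
t 14.48 tcp [ 0.4859 -0.2764  0.1515] yAngle 3.57 zax [ 0.    -0.005 -1.   ] F [-7.8 -0.6 22.3] op 0.0912 g 12.5 j [-0.54  0.34  1.7  -0.    1.1  -0.6 ]
P [ 0.4415199  -0.29515826  0.15162714]
0.85 1753 n [0.945 0.061 0.322] lean from upright 18.8 yaw 3.7 c [ 0.467 -0.308  0.094] [[ 0.444 -0.359  0.007]
 [ 0.499 -0.25   0.152]]
```

The fingertip now sits on the plate's top edge at 19° lean. I bring the plate towards upright along the arc and check.

```bash
python3 -m creep '[{"x":0,"y":0.015,"z":-0.0046,"yaw":0,"fingers":1},{"x":0,"y":0.0162,"z":-0.0042,"yaw":0,"fingers":1},{"x":0,"y":0.0164,"z":-0.0034,"yaw":0,"fingers":1},{"x":0,"y":0.0166,"z":-0.0026,"yaw":0,"fingers":1},{"x":0,"y":0,"z":0,"yaw":0,"fingers":1},{"x":0,"y":0,"z":0,"yaw":0,"fingers":1}]'
python3 chk.py
```

```text
clock: 15.08
ee_pos: [0.52, -0.2745, 0.1593]
eef_rot: [0.685, 0.729, -0.0, 0.004]
force: [-2.1, -1.2, 21.4]
opening: 0.0913
gripper_force: 11.1
t 15.08 tcp [ 0.52   -0.2745  0.1593] yAngle 3.55 zax [ 0.006 -0.006 -1.   ] F [-2.1 -1.2 21.4] op 0.0913 g 11.1 j [-0.5   0.37  1.63 -0.    1.13 -0.56]
P [ 0.47553597 -0.29329353  0.15913659]
0.62 1503 n [0.992 0.062 0.107] lean from upright 6.1 yaw 3.6 c [ 0.489 -0.309  0.099] [[ 0.479 -0.359  0.009]
 [ 0.501 -0.249  0.158]]
```

View pics/last.png

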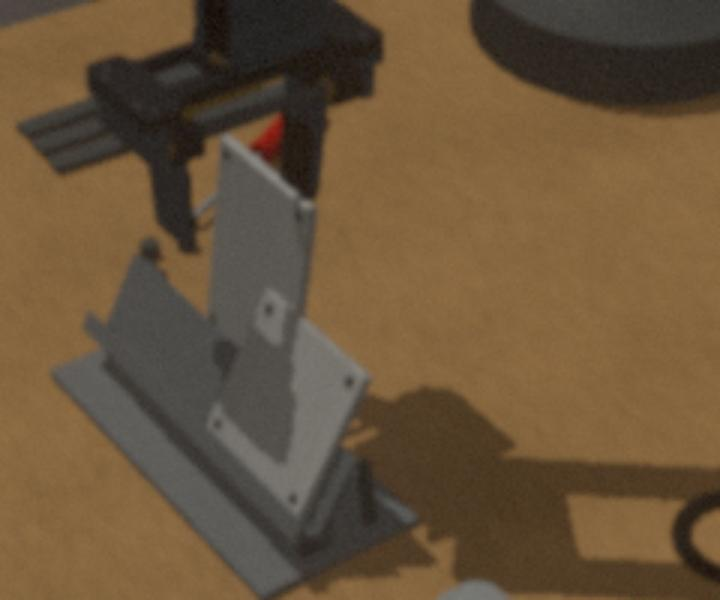

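Almost upright at 6° lean (top edge from about (225,140) to (310,205) in the crop).

```bash
python3 -m creep '[{"x":0,"y":0.01,"z":-0.001,"yaw":0,"fingers":1},{"x":0,"y":0.009,"z":-0.0006,"yaw":0,"fingers":1},{"x":0,"y":0.006,"z":0,"yaw":0,"fingers":1},{"x":0,"y":0,"z":0,"yaw":0,"fingers":1},{"x":0,"y":0,"z":0,"yaw":0,"fingers":1}]'
python3 chk.py
```

```text
clock: 15.6
ee_pos: [0.533, -0.274, 0.1603]
eef_rot: [0.685, 0.729, 0.0, 0.005]
force: [0.0, -0.5, 20.2]
opening: 0.0912
gripper_force: 10.5
t 15.6 tcp [ 0.533  -0.274   0.1603] yAngle 3.53 zax [ 0.008 -0.007 -1.   ] F [ 0.  -0.5 20.2] op 0.0912 g 10.5 j [-0.49  0.39  1.6  -0.    1.14 -0.55]
P [ 0.48861008 -0.29272378  0.16004447]
0.83 1374 n [0.998 0.062 0.025] lean from upright 1.4 yaw 3.5 c [ 0.497 -0.308  0.1  ] [[ 0.49  -0.358  0.011]
 [ 0.502 -0.248  0.159]]
```

```bash
python3 -m creep '[{"x":0,"y":0.005,"z":0,"yaw":0,"fingers":1},{"x":0,"y":0,"z":-0.004,"yaw":0,"fingers":1},{"x":0,"y":0,"z":-0.004,"yaw":0,"fingers":1},{"x":0,"y":0,"z":-0.006,"yaw":0,"fingers":1},{"x":0,"y":0,"z":-0.01,"yaw":0,"fingers":1},{"x":0,"y":0,"z":-0.01,"yaw":0,"fingers":1},{"x":0,"y":0,"z":0,"yaw":0,"fingers":1}]'
python3 chk.py
```

```text
clock: 16.28
ee_pos: [0.5329, -0.2722, 0.1727]
eef_rot: [0.686, 0.728, 0.0, 0.001]
force: [0.3, -0.7, 0.6]
opening: 0.0909
gripper_force: 0.0
t 16.28 tcp [ 0.5329 -0.2722  0.1727] yAngle 3.43 zax [ 0.001 -0.001 -1.   ] F [ 0.3 -0.7  0.6] op 0.0909 g 0.0 j [-0.49  0.38  1.58  0.    1.18 -0.55]
P [ 0.48841362 -0.29090911  0.17265531]
0.84 1380 n [0.998 0.065 0.008] lean from upright 0.5 yaw 3.7 c [ 0.499 -0.308  0.1  ] [[ 0.492 -0.358  0.009]
 [ 0.503 -0.249  0.16 ]]
```

The plate stands by itself, upright. I centre the gripper over it, descend and grip.

```bash
python3 -c "
from h import *
rows([0.4955,-0.304,0.173])"
```

```text
t 16.38 tcp [ 0.5324 -0.272   0.1718] yAngle 3.43 zax [ 0. -0. -1.] F [ 0.3 -0.5 -0.3] op 0.0908 g 0.0 j [-0.49  0.38  1.58 -0.    1.18 -0.55]
local mm [-29.7 -38.7  -1.2] scaled [-0.0594 -0.0774 -0.0023]
```

```bash
python3 -m creep '[{"x":-0.02,"y":-0.026,"z":-0.004,"yaw":0,"fingers":1},{"x":-0.02,"y":-0.026,"z":0,"yaw":0,"fingers":1},{"x":-0.0194,"y":-0.0254,"z":0,"yaw":0,"fingers":1},{"x":0,"y":0,"z":0,"yaw":0,"fingers":1},{"x":0,"y":0,"z":0,"yaw":0,"fingers":1}]'
python3 chk.py
```

```text
clock: 16.8
ee_pos: [0.4951, -0.3042, 0.1736]
eef_rot: [0.686, 0.727, 0.0, -0.0]
force: [0.3, 0.6, 1.2]
opening: 0.0913
gripper_force: 0.0
t 16.8 tcp [ 0.4951 -0.3042  0.1736] yAngle 3.34 zax [-0.     0.001 -1.   ] F [0.3 0.6 1.2] op 0.0913 g 0.0 j [-0.57  0.36  1.61  0.    1.17 -0.63]
P [ 0.45057063 -0.32282672  0.17360094]
0.75 1359 n [0.998 0.061 0.009] lean from upright 0.5 yaw 3.5 c [ 0.499 -0.308  0.099] [[ 0.493 -0.358  0.01 ]
 [ 0.503 -0.249  0.159]]
```

```bash
python3 -m creep '[{"x":0,"y":0,"z":0.03,"yaw":0,"fingers":1},{"x":0,"y":0,"z":0.04,"yaw":0,"fingers":1},{"x":0,"y":0,"z":0.04,"yaw":0,"fingers":1},{"x":0,"y":0,"z":0,"yaw":0,"fingers":0.6},{"x":0,"y":0,"z":0,"yaw":0,"fingers":0.3},{"x":0,"y":0,"z":0,"yaw":0,"fingers":0.3},{"x":0,"y":0,"z":0,"yaw":0,"fingers":0.3},{"x":0,"y":0,"z":0,"yaw":0,"fingers":0.3}]' 40
python3 -m creep '[{"x":0,"y":0,"z":0,"yaw":0,"fingers":0.25},{"x":0,"y":0,"z":0,"yaw":0,"fingers":0.2},{"x":0,"y":0,"z":0,"yaw":0,"fingers":0},{"x":0,"y":0,"z":0,"yaw":0,"fingers":0},{"x":0,"y":0,"z":0,"yaw":0,"fingers":0},{"x":0,"y":0,"z":0,"yaw":0,"fingers":0},{"x":0,"y":0,"z":0,"yaw":0,"fingers":0},{"x":0,"y":0,"z":0,"yaw":0,"fingers":0}]' 40
python3 chk.py
```

```text
clock: 17.57
ee_pos: [0.4962, -0.3044, 0.1201]
eef_rot: [0.686, 0.728, 0.0, 0.001]
force: [0.5, -0.0, -0.3]
opening: 0.0606
gripper_force: 0.0
clock: 18.23
ee_pos: [0.4951, -0.304, 0.1187]
eef_rot: [0.685, 0.728, -0.0, -0.0]
force: [-9.3, -1.6, 4.3]
opening: 0.0081
gripper_force: 40.1
t 18.23 tcp [ 0.4951 -0.304   0.1187] yAngle 3.45 zax [-0.001 -0.    -1.   ] F [-9.3 -1.6  4.3] op 0.0081 g 40.1 j [-0.57  0.4   1.69 -0.    1.05 -0.63]
P [ 0.450605   -0.32273144  0.11879211]
0.7 1053 n [ 0.998  0.066 -0.005] lean from upright -0.3 yaw 3.8 c [ 0.5   -0.306  0.089] [[ 0.494 -0.358  0.009]
 [ 0.504 -0.248  0.159]]
```

A full flat grip: 8.1 mm opening, 40 N. Now lift.

```bash
python3 -m creep '[{"x":0,"y":-0.003,"z":-0.02,"yaw":0,"fingers":0},{"x":0,"y":-0.003,"z":-0.05,"yaw":0,"fingers":0},{"x":0,"y":0,"z":-0.06,"yaw":0,"fingers":0},{"x":0,"y":0,"z":-0.06,"yaw":0,"fingers":0},{"x":0,"y":0,"z":-0.06,"yaw":0,"fingers":0},{"x":0,"y":0,"z":-0.06,"yaw":0,"fingers":0},{"x":0,"y":0,"z":0,"yaw":0,"fingers":0}]' 45
python3 chk.py
```

```text
clock: 18.92
ee_pos: [0.495, -0.3056, 0.2807]
eef_rot: [0.686, 0.728, 0.001, 0.006]
force: [1.1, -0.4, -2.7]
opening: 0.0077
gripper_force: 45.0
t 18.92 tcp [ 0.495  -0.3056  0.2807] yAngle 3.42 zax [ 0.011 -0.007 -1.   ] F [ 1.1 -0.4 -2.7] op 0.0077 g 45.0 j [-0.57  0.29  1.44  0.    1.4  -0.63]
P [ 0.45051606 -0.32430295  0.28034194]
0.93 2033 n [0.998 0.062 0.011] lean from upright 0.6 yaw 3.6 c [ 0.5   -0.3    0.237] [[ 0.494 -0.36   0.162]
 [ 0.505 -0.25   0.319]]
```

Held upright with the foot at z ≈ 0.16. Next I carry it to the timber.

```bash
python3 -m creep '[{"x":0.03,"y":0.006,"z":0,"yaw":0,"fingers":0},{"x":0.058,"y":0.0116,"z":0,"yaw":0,"fingers":0},{"x":0.062,"y":0.0124,"z":0,"yaw":0,"fingers":0},{"x":0.062,"y":0.0124,"z":0,"yaw":0,"fingers":0},{"x":0.062,"y":0.0124,"z":0,"yaw":0,"fingers":0},{"x":0.062,"y":0.0124,"z":0,"yaw":0,"fingers":0},{"x":0.062,"y":0.0124,"z":0,"yaw":0,"fingers":0},{"x":0.062,"y":0.0124,"z":0,"yaw":0,"fingers":0}]' >/dev/null
python3 -m creep '[{"x":0.062,"y":0.0124,"z":0,"yaw":0,"fingers":0},{"x":0.062,"y":0.0124,"z":0,"yaw":0,"fingers":0},{"x":0.062,"y":0.0124,"z":0,"yaw":0,"fingers":0},{"x":0.062,"y":0.0124,"z":0,"yaw":0,"fingers":0},{"x":0.062,"y":0.0124,"z":0,"yaw":0,"fingers":0},{"x":0.062,"y":0.0124,"z":0,"yaw":0,"fingers":0},{"x":0.062,"y":0.0124,"z":0,"yaw":0,"fingers":0},{"x":0.062,"y":0.0124,"z":0,"yaw":0,"fingers":0}]' >/dev/null
python3 -m creep '[{"x":0.062,"y":0.0124,"z":0,"yaw":0,"fingers":0},{"x":0.058,"y":0.0116,"z":0,"yaw":0,"fingers":0},{"x":0.03,"y":0.006,"z":0,"yaw":0,"fingers":0},{"x":0,"y":0,"z":0,"yaw":-0.0285,"fingers":0},{"x":0,"y":0,"z":0,"yaw":-0.0285,"fingers":0},{"x":0,"y":0,"z":0,"yaw":0,"fingers":0},{"x":0,"y":0,"z":0,"yaw":0,"fingers":0}]'
python3 - <<'E'
from h import *
exec(open("chk.py").read())
rows([.5724,.2601,p[2]])
q=robot.camera("top");W=cloud(q);r=robot.cut_out("timber",q)[0];P=W[r["region"]];P=P[(P[:,2]>.06)&(P[:,2]<.08)]
print(r["p"],cv2.minAreaRect(P[:,:2].astype(np.float32)))
E
```

```text
clock: 20.93
ee_pos: [0.5688, 0.2541, 0.2721]
eef_rot: [0.619, 0.786, -0.002, -0.001]
force: [0.4, -0.2, -3.8]
opening: 0.0076
gripper_force: 45.0
t 20.93 tcp [0.5688 0.2541 0.2721] yAngle 13.56 zax [-0.003 -0.001 -1.   ] F [ 0.4 -0.2 -3.8] op 0.0076 g 45.0 j [ 0.4   0.37  1.34 -0.    1.43  0.17]
P [0.52833129 0.22791757 0.27229209]
0.65 4658 n [ 0.972  0.236 -0.002] lean from upright -0.1 yaw 13.7 c [0.571 0.264 0.224] [[0.559 0.203 0.154]
 [0.586 0.308 0.312]]
t 21.03 tcp [0.5693 0.254  0.2729] yAngle 13.56 zax [-0.002 -0.001 -1.   ] F [ 0.2 -0.1 -3.6] op 0.0076 g 45.0 j [ 0.4   0.37  1.34 -0.    1.43  0.16]
local mm [5.2 4.5 0.8] scaled [0.0105 0.009  0.0016]
0.62 ((0.5079512596130371, 0.21879351139068604), (0.07032299041748047, 0.2309948205947876), 13.775250434875488)
```

```bash
python3 -m creep '[{"x":0.0105,"y":0.009,"z":0,"yaw":0,"fingers":0},{"x":0,"y":0,"z":0.06,"yaw":0,"fingers":0},{"x":0,"y":0,"z":0.06,"yaw":0,"fingers":0},{"x":0,"y":0,"z":0.06,"yaw":0,"fingers":0},{"x":0,"y":0,"z":0.06,"yaw":0,"fingers":0},{"x":0,"y":0,"z":0.04,"yaw":0,"fingers":0},{"x":0,"y":0,"z":0.014,"yaw":0,"fingers":0},{"x":0,"y":0,"z":0,"yaw":0,"fingers":0}]'
python3 -m creep '[{"x":0,"y":0,"z":0.006,"yaw":0,"fingers":0},{"x":0,"y":0,"z":0.006,"yaw":0,"fingers":0},{"x":0,"y":0,"z":0,"yaw":0,"fingers":0}]'
python3 chk.py
```

```text
clock: 21.8
ee_pos: [0.572, 0.2603, 0.1248]
eef_rot: [0.618, 0.786, -0.002, -0.001]
force: [0.0, -0.3, -3.8]
opening: 0.0079
gripper_force: 45.0
clock: 22.05
ee_pos: [0.5736, 0.2609, 0.1219]
eef_rot: [0.618, 0.786, 0.001, 0.001]
force: [-0.1, 0.3, -3.4]
opening: 0.0078
gripper_force: 45.0
t 22.05 tcp [0.5736 0.2609 0.1219] yAngle 13.68 zax [ 0.002  0.001 -1.   ] F [-0.1  0.3 -3.4] op 0.0078 g 45.0 j [ 0.41  0.47  1.57 -0.    1.1   0.17]
P [0.53316669 0.23459497 0.12177206]
0.91 2855 n [0.972 0.237 0.004] lean from upright 0.2 yaw 13.7 c [0.575 0.275 0.07 ] [[0.564 0.21  0.004]
 [0.591 0.315 0.162]]
```

```bash
python3 -m creep '[{"x":0,"y":0,"z":0.005,"yaw":0,"fingers":0},{"x":0,"y":0,"z":0.004,"yaw":0,"fingers":0},{"x":0,"y":0,"z":0,"yaw":0,"fingers":0},{"x":0,"y":0,"z":0,"yaw":0,"fingers":0}]'
python3 -c "
from h import *
p,M=st();R_=np.array([[.9713,.2377],[-.2377,.9713]]);print('timber xy',R_@(p[:2]-[.5025,.243]))"
```

```text
clock: 22.48
ee_pos: [0.5735, 0.2609, 0.1187]
eef_rot: [0.618, 0.786, 0.001, 0.001]
force: [-1.2, -1.0, 6.1]
opening: 0.008
gripper_force: 45.0
t 22.48 tcp [0.5735 0.2609 0.1187] yAngle 13.69 zax [ 0.003  0.001 -1.   ] F [-1.2 -1.   6.1] op 0.008 g 45.0 j [ 0.41  0.47  1.57 -0.    1.09  0.17]
timber xy [0.07325701 0.00051508]
```

The foot is on the bench at timber x = 73 mm. I loosen the fingers and start tilting the plate back between them.

```bash
python3 -m creep '[{"x":0,"y":0,"z":0,"yaw":0,"fingers":0.22},{"x":0,"y":0,"z":0,"yaw":0,"fingers":0.22},{"x":0,"y":0,"z":0,"yaw":0,"fingers":0.22},{"x":0,"y":-0.012,"z":0,"yaw":0,"fingers":0.22},{"x":0,"y":-0.012,"z":0,"yaw":0,"fingers":0.22},{"x":0,"y":-0.012,"z":0,"yaw":0,"fingers":0.22},{"x":0,"y":-0.012,"z":0,"yaw":0,"fingers":0.22},{"x":0,"y":0,"z":0,"yaw":0,"fingers":0.22}]' 10
python3 chk.py
```

```text
clock: 23.15
ee_pos: [0.5477, 0.2544, 0.1161]
eef_rot: [0.618, 0.786, -0.001, -0.0]
force: [-1.5, -0.6, -0.3]
opening: 0.0201
gripper_force: 0.2
t 23.15 tcp [0.5477 0.2544 0.1161] yAngle 13.7 zax [-0.002 -0.001 -1.   ] F [-1.5 -0.6 -0.3] op 0.0201 g 0.2 j [0.42 0.44 1.64 0.   1.07 0.18]
P [0.50724933 0.22806269 0.11623054]
0.7 3798 n [0.951 0.233 0.204] lean from upright 11.8 yaw 13.8 c [0.562 0.268 0.066] [[0.536 0.208 0.002]
 [0.587 0.312 0.155]]
```

```bash
python3 -m creep '[{"x":0,"y":-0.004,"z":0,"yaw":0,"fingers":0.3},{"x":0,"y":-0.01,"z":0.006,"yaw":0,"fingers":0.4},{"x":0,"y":-0.014,"z":0.008,"yaw":0,"fingers":0.4},{"x":0,"y":-0.014,"z":0.008,"yaw":0,"fingers":0.4},{"x":0,"y":-0.014,"z":0.008,"yaw":0,"fingers":0.4},{"x":0,"y":-0.008,"z":0,"yaw":0,"fingers":0.4},{"x":0,"y":0,"z":0,"yaw":0,"fingers":0.4}]'
python3 chk.py
```

```text
clock: 23.83
ee_pos: [0.5172, 0.2469, 0.1009]
eef_rot: [0.618, 0.786, -0.001, -0.0]
force: [-0.1, 0.4, 0.2]
opening: 0.0365
gripper_force: 0.0
t 23.83 tcp [0.5172 0.2469 0.1009] yAngle 13.7 zax [-0.001 -0.001 -1.   ] F [-0.1  0.4  0.2] op 0.0365 g 0.0 j [ 0.43  0.41  1.73 -0.    1.    0.19]
P [0.47676765 0.22061236 0.10094902]
0.7 4344 n [0.871 0.212 0.444] lean from upright 26.3 yaw 13.7 c [0.548 0.263 0.061] [[0.5   0.204 0.003]
 [0.585 0.31  0.142]]
```

At 26° slant the plate rests back. Now I press gently with the front finger so the plate counts as held at that slant.

```bash
python3 -m creep '[{"x":0,"y":0,"z":0.012,"yaw":0,"fingers":0.4},{"x":0,"y":0,"z":0.012,"yaw":0,"fingers":0.4},{"x":0,"y":-0.002,"z":0,"yaw":0,"fingers":0.4},{"x":0,"y":0,"z":0,"yaw":0,"fingers":0.4},{"x":0,"y":0,"z":0,"yaw":0,"fingers":0.4}]'
```

```text
clock: 24.35
ee_pos: [0.5178, 0.2471, 0.0891]
eef_rot: [0.618, 0.786, 0.0, 0.0]
force: [0.3, -0.5, -0.1]
opening: 0.0364
gripper_force: 0.3
```

```bash
python3 -m creep '[{"x":0,"y":-0.003,"z":0,"yaw":0,"fingers":0.4},{"x":0,"y":-0.002,"z":0,"yaw":0,"fingers":0.4},{"x":0,"y":0,"z":0,"yaw":0,"fingers":0.4},{"x":0,"y":0,"z":0,"yaw":0,"fingers":0.4},{"x":0,"y":0,"z":0,"yaw":0,"fingers":0.4}]'; python3 chk.py
```

```text
clock: 24.77
ee_pos: [0.5164, 0.2469, 0.0897]
eef_rot: [0.618, 0.786, 0.001, 0.001]
force: [5.6, 1.1, -1.9]
opening: 0.0362
gripper_force: 3.2
t 24.77 tcp [0.5164 0.2469 0.0897] yAngle 13.7 zax [ 0.003  0.001 -1.   ] F [ 5.6  1.1 -1.9] op 0.0362 g 3.2 j [ 0.43  0.42  1.75 -0.    0.97  0.19]
P [0.47601929 0.22059699 0.0895774 ]
0.56 4261 n [0.85  0.211 0.482] lean from upright 28.8 yaw 13.9 c [0.549 0.265 0.059] [[0.497 0.204 0.004]
 [0.588 0.311 0.141]]
```

Contact of about 6 N held for several rows at 28.8°, inside the limits. Release.

```bash
python3 -m creep '[{"x":0,"y":0,"z":0,"yaw":0,"fingers":0.4},{"x":0,"y":0.003,"z":0,"yaw":0,"fingers":0.5},{"x":0,"y":0.003,"z":0,"yaw":0,"fingers":0.7},{"x":0,"y":0,"z":0,"yaw":0,"fingers":0.8},{"x":0,"y":0,"z":0,"yaw":0,"fingers":0.8},{"x":0,"y":0,"z":-0.03,"yaw":0,"fingers":0.8},{"x":0,"y":0,"z":-0.06,"yaw":0,"fingers":0.8},{"x":0,"y":0,"z":-0.06,"yaw":0,"fingers":0.8}]'
python3 -m creep '[{"x":0,"y":0,"z":-0.06,"yaw":0,"fingers":0.8},{"x":0,"y":0,"z":-0.06,"yaw":0,"fingers":0.8},{"x":0,"y":0,"z":0,"yaw":0,"fingers":0.8},{"x":0,"y":0,"z":0,"yaw":0,"fingers":0.8}]'
python3 - <<'E'
exec(open("chk.py").read())
A=np.array([[.9713,.2377],[-.2377,.9713]])
f=Q[Q[:,2]<.012];print("front foot pts timber frame",(A@(np.median(f[:,:2],0)-[.5025,.243])).round(4), "max",(Q[:,:2]-[.5025,.243])@A[0] @ np.eye(1)[0] if 0 else np.percentile((Q[:,:2]-[.5025,.243])@A[0],[1,99]).round(4),"y",np.percentile((Q[:,:2]-[.5025,.243])@A[1],[1,99]).round(4))
for o in["short_center","cap1","canister","spanner"]:
    for r in robot.cut_out(o,q)[:3]:
        P=W[r["region"]];P=P[~np.isnan(P[:,0])];print(o,round(r["p"],2),np.median(P,0).round(3))
E
```

```text
clock: 25.53
ee_pos: [0.5164, 0.2466, 0.1638]
eef_rot: [0.618, 0.786, -0.002, -0.001]
force: [1.2, 0.8, 0.7]
opening: 0.073
gripper_force: 0.0
clock: 25.87
ee_pos: [0.5183, 0.2475, 0.2261]
eef_rot: [0.618, 0.786, 0.001, 0.001]
force: [-0.3, 0.6, 0.1]
opening: 0.0728
gripper_force: 0.0
t 25.87 tcp [0.5183 0.2475 0.2261] yAngle 13.69 zax [ 0.003  0.001 -1.   ] F [-0.3  0.6  0.1] op 0.0728 g 0.0 j [0.43 0.31 1.55 0.   1.28 0.19]
P [0.47791588 0.22117089 0.22590296]
0.65 6161 n [0.848 0.205 0.489] lean from upright 29.3 yaw 13.6 c [0.542 0.255 0.075] [[0.498 0.197 0.004]
 [0.588 0.31  0.141]]
front foot pts timber frame [0.0791 0.002 ] max [0.0035 0.0813] y [-0.0535  0.0545]
short_center 0.64 [ 0.55  -0.159  0.087]
short_center 0.39 [0.541 0.256 0.076]
cap1 0.93 [0.513 0.01  0.009]
cap1 0.9 [0.654 0.344 0.008]
cap1 0.72 [0.684 0.241 0.007]
canister 0.55 [0.809 0.076 0.095]
spanner 0.97 [0.721 0.015 0.005]
```

```bash
sleep 0
python3 -c "
from h import *
print(robot.close_job())"
```

```text
the job is handed in; nothing more can be done
None
```

The tall plate now leans on the timber's far edge at about 29° (25° was asked, 15–37° allowed), square, centred and released, with nothing else on the bench disturbed; it slipped flat behind the rack on the first lift and I re-gripped it, inferring from how it fell that the original lower edge is down, since its ends look the same; handed in at about 26 s, no verdict returned.

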